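# Lay the groove block down against the fence

## Robot

A 6-joint arm with a two-finger parallel gripper is mounted at the origin on the work surface. World frame = base frame: x ahead of the robot, y to its left, z up, the work surface at z = 0. Lengths are in m, angles in rad, forces in N, time in s.
With the tool pointing down it reaches from about 0.375 to 0.9 m from the base axis. Payload 3.1 kg.
Tool frame: the origin (TCP) lies between the finger pads; the fingertips stand 22 mm ahead of it and the grasp point (between the pads) lies 3 mm ahead of it; z points along the fingers, y is the direction in which the jaws open and shut (so a half turn about z gives the same grasp; the last joint's range is limited). The gripper opens to 87 mm and grips with 3 to 60 N. Pads are 19 mm wide; open, the fingers measure 117 mm over their backs; the gripper's body (75 mm by 190 mm) begins 51 mm behind the grasp point.
Start: joints at [-1.399, 0.527, 1.433, -0, 1.181, -0.178], TCP at [0.214, -0.587, 0.245] pointing down, gripper open.
Joint ranges: [-3.08, 3.08], [-0.75, 2.2], [0.22, 2.44], [-1.43, 4.57], [0, 2.65], [-2.85, 2.85]. Speed limits (rad/s): [2.79, 2.79, 3.14, 3.14, 3.14, 3.14].

## Interface

Orientations are given as a unit quaternion [x, y, z, w].
In Python, from rig import get_obs, camera, get_calibration, hand_in, search_frame gives the robot as it stands.
- The arm moves only by the shell command python3 -m jog 'ROWS' [FORCE]. ROWS is JSON, a list of rows, each an object with "grip": the closure in counts, from 0 (fully open) to 255 (shut); "travel": the shift along the world's x, y, z in cm, a list of three; "twist": the turn about the world's z in degrees. A call has 1 to 8 rows; each row shifts and turns the commanded pose from where the row before left it; what a row does not reach is not made up. A row lasts 1/10 s, in which the tool goes at most 50 mm and 8.59 degrees, less where a joint would pass 70% of its speed; a pose out of reach is approached as far as the arm can. A call is refused whole if a number of a shift passes 5 or a number of a turn 8.59, either way. A call with a gripper value outside its range is refused whole. The fingers move at their own pace and stop on an object; FORCE is the grip in N (left out, the last holds). Time passes only in rows, so rows that do not move let the fingers close. It gives the time, the measured TCP pose, the force and the opening at its end, in the units of the state.
- get_obs(): the state, without advancing time (a new reading comes with each control period).
- camera(name): name is "scene" or "top" or "wrist"; returns the picture (384x512x3 uint8, red, green, blue); there is no depth.
- get_calibration(name): a dict with "fx", "fy", "cx", "cy" (pixels), "R" (3x3) and "t" (3): a world point X has camera coordinates R X + t; the wrist camera has in their place "T_tool_cam" (4x4, takes a point from camera to tool coordinates, whose origin is the TCP and whose axes are the flange's). Camera axes: x right, y down, z forward; pixel columns grow to the right and rows downward; lengths in m; the calibration is good to about 2 mm. A picture is of the moment at which its call begins: read the wrist's pose just before it. get_calibration takes no time and is no camera call.
- hand_in(): hands the job in, once; it reports no verdict.
Trained networks look in the newest picture that a camera, given by its name, has taken for a name from the list of things; names that differ only in an ending like _2 or _b are one class to them, and where a whole thing is asked for, a point or a joint stands for the part that bears it (a point fixed in the world has none). Each returns a list of dicts, best first, with "p" (0 to 1); they miss things now and then, are a little off and sometimes report something else, mostly with a low value. They report only what shows in the picture. A call takes as long as a camera call. They do not tell look-alikes from the thing itself.
- search_frame(target, camera): "at" ([x, y, z] in m, in world coordinates, good to about 4 mm: the middle of the surface that is visible of it).
The state is a dict: "time": time; "q": joint angles; "joint_velocities": joint speeds; "joint_torque": joint torques, N m; "position": TCP position; "tool_rot": TCP orientation; "ft_force": force on the tool from outside, world axes, zero at the start; "moment": the same for the moment, N m; "grip_width": finger opening in m.
Only numpy, scipy, OpenCV 4.12 (cv2) and the standard library are available. Lean on these libraries where they do the work, as an engineer would, in place of code of your own. Each camera call takes 0.05 s, during which the arm holds its last target. There are 200 camera calls.

## Task

Make the grooved forming block ready for use: push near the top of its grooved face to tip it over onto its back on the steel plate, so that the grooves look up, then push it along the plate until its end sits flush against the brass fence, and move clear. Only push it, never lift it, and leave the other block standing where it is and everything else on the bench undisturbed.

Things in the scene. Friction and masses are not known exactly. Their poses are not given: they have to be found in the camera images.
- plate: fixed grey steel bench plate, 250 (x) by 290 (y) mm, 6 mm thick, turned up to 0.42 rad; origin at the centre of its underside, on the table, so its top is at 6 mm. Along its far (+x) edge runs a fixed brass fence bar, 24 mm high above the table, parallel to y, its inner face 111 mm from the origin.
- fence (a point): middle of the inner (-x) face of the fence, 111 mm from the plate's origin, 15 mm above the table; axes as the plate's
- groove_block: loose brown hardwood block, 130-220 g, 40 mm thick (x), 55 wide (y), 90 long (z), standing on end on the plate, left or right of the pale block. Origin: centre of the end it stands on. The +x face has three grooves along z (10 mm deep; 16, 12, 7 wide, 5 mm ridges); at the start it looks away from the fence, within 0.2 rad. It topples past 24 degrees; lying right, x points up and z to the fence.
- groove_block_centre (a point): middle of the grooved block, 45 mm along its z from the origin: 51 mm above the table standing, 26 mm lying
- groove_block_head (a point): middle of the end of the block that is its top at the start (z = 90 mm); it must finally touch the fence. Just tipped over, it lies about 15 to 55 mm short of the fence. Run into the fence askew it tends to jam there: it should slide up square.
- groove_face (a point): middle of the grooved face (x = +20 mm, z = 45 mm of the block); 46 mm above the table when the block lies grooves up
- dome_block: loose pale wooden block of the same size (40 by 55 by 90 mm), standing on end on the same plate, about 130 mm (centre to centre) to one side of the grooved block; its face to the robot has two dark round hollows. Origin at the centre of its underside. Must stay standing where it is.
- wax: loose stepped block of orange wax, 60 by 40 by 52 mm, on the table off the plate's +y side; origin at the centre of its underside; leave alone
- tape: loose roll of white tape, 84 mm across, 20 mm high, lying flat on the table off the plate's -y side; origin at its underside; leave alone
- hammer: loose hammer, 240 mm long, lying on the table at the robot's right; leave alone
- jar: loose amber jar with a black lid, 52 mm across, 70 mm high, at the robot's left; origin at its underside; leave alone
- file: loose red-handled screwdriver, 170 mm long, lying at the robot's left; leave alone
- cup: loose blue cup, 64 mm across, 70 mm high, at the robot's far right; origin at its underside; leave alone
Not all that is in view belongs to the job. Leave any blue look-alike of the groove_block alone. Leave any green look-alike of the dome_block alone.

How it is judged:
By the outcome, as a careful person would: the job done as asked, in the order asked, and still so for the second after the job is handed in, with the robot touching nothing.
It also fails if it takes over 42 s, if anything falls off the work surface, if the arm or the gripper's body presses on something with over 40 N, if the wrist force passes 120 N, or if a joint passes its speed limit or range.

## Working session

There is one attempt and no reset: what is moved stays moved. The work goes in short steps, Python scripts to look and compute and a shell command to move; the robot and the scene stay as the last step left them, time stands still between calls to the robot, and variables do not carry over. Pictures are saved under pics/ and viewed, about 8 in all and at most 12, crops included, and the job is handed in when it is done.

```bash
mkdir -p pics; python3 - <<'E'
from rig import *
import cv2,numpy as np
a=camera("scene")
R={}
for n in ["groove_block","groove_face","dome_block","fence","wax","tape","plate"]:
    print(n,[(np.round(d["at"],3).tolist(),round(d["p"],2)) for d in search_frame(n,"scene")[:4]])
b=camera("top")
for n in ["groove_block","dome_block","plate","jar"]:
    print("top",n,[(np.round(d["at"],3).tolist(),round(d["p"],2)) for d in search_frame(n,"top")[:4]])
cv2.imwrite("pics/s.png",cv2.cvtColor(np.vstack([a,b])[:, :],cv2.COLOR_RGB2BGR)[:384])
cv2.imwrite("pics/t.png",b[:,:,::-1])
for c in ("scene","top"): print(get_calibration(c))
o=get_obs();print(o)
E
```

```text
groove_block [([0.415, 0.152, 0.075], 0.79), ([0.618, 0.166, 0.084], 0.78), ([0.503, -0.032, 0.075], 0.72)]
groove_face [([0.422, 0.158, 0.077], 0.86), ([0.622, 0.162, 0.085], 0.64), ([0.506, -0.034, 0.07], 0.3)]
dome_block [([0.338, -0.135, 0.064], 0.88), ([0.55, -0.16, 0.074], 0.62)]
fence [([0.586, -0.07, 0.004], 0.89), ([0.67, 0.457, 0.068], 0.19)]
wax [([0.537, 0.107, 0.028], 0.64)]
tape [([0.589, -0.309, 0.02], 0.73), ([0.666, 0.458, 0.068], 0.48)]
plate [([0.583, -0.071, 0.004], 0.68)]
top groove_block [([0.493, -0.046, 0.097], 0.8), ([0.614, 0.151, 0.091], 0.65), ([0.403, 0.137, 0.088], 0.63)]
top dome_block [([0.533, -0.165, 0.098], 0.81), ([0.329, -0.143, 0.092], 0.69)]
top plate [([0.564, -0.092, 0.005], 0.59), ([0.638, -0.415, 0.038], 0.22)]
top jar [([0.652, 0.447, 0.075], 0.87)]
{'fx': 449.8283693918737, 'fy': 449.8283693918737, 'cx': 262.3634384357372, 'cy': 193.40464722768124, 'R': array([[-0.75642854,  0.65398241, -0.01108453],
       [ 0.5326989 ,  0.60613543, -0.59061978],
       [-0.37953622, -0.45266638, -0.80687385]]), 't': array([ 0.36910002, -0.24292694,  1.55
[... 294 characters left out ...]
1912, 1.43541393])}
{'time': 0.65, 'q': array([-1.39951183e+00,  5.27472510e-01,  1.43266522e+00,  1.43978278e-05,
        1.18137628e+00, -1.78532661e-01]), 'joint_velocities': array([-0.00249687, -0.00017535, -0.00094709,  0.00093113, -0.00054104,
        0.00070525]), 'joint_torque': array([-9.61245278e-04, -4.39809859e+01, -1.76926643e+01,  6.32859673e-02,
        5.04181394e-02, -2.91960828e-05]), 'position': array([ 0.21421657, -0.58714667,  0.2445764 ]), 'tool_rot': array([9.84742926e-01, 1.74015422e-01, 6.51748712e-06, 3.93452377e-05]), 'ft_force': array([-0.28031032, -0.39541481, -0.67102087]), 'moment': array([0.03068968, 0.01899387, 0.03389941]), 'grip_width': 0.08688841262922019}
```

View pics/s.png

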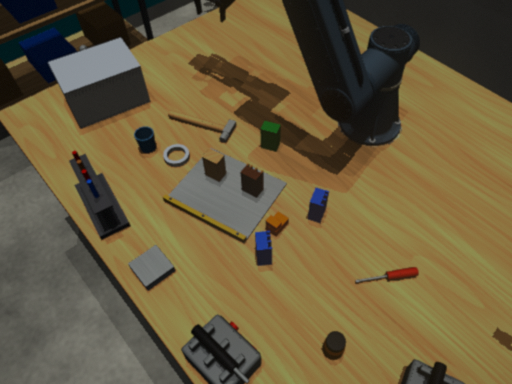

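View pics/t.png

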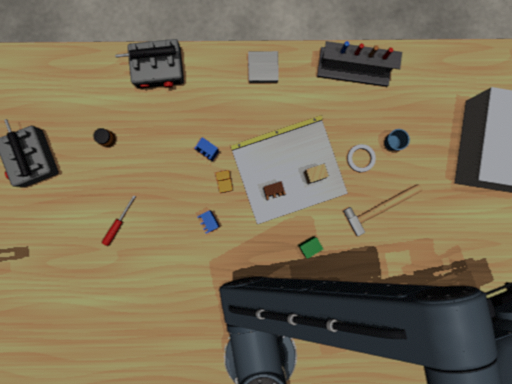

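In the scene view the brown block is at (252,180) and the pale block at (214,165), both on the plate. In the top view they are at (273,190) and (316,173). Candidates for the grooved block are brown (273,190), blue (207,149) and blue (208,221). Only the brown one fits, since it stands on the plate about 130 mm from the pale block. The green block at (310,246) is the dome look-alike. I'll confirm with a crop and measure the fence and the block's top.

```bash
cat > h.py <<'E'
from rig import *
import cv2,numpy as np
def ray(c,uv,z):
    uv=np.atleast_2d(uv).astype(float);K=get_calibration(c)
    d=np.c_[(uv[:,0]-K["cx"])/K["fx"],(uv[:,1]-K["cy"])/K["fy"],np.ones(len(uv))]@K["R"]
    o=-K["R"].T@K["t"]; s=(z-o[2])/d[:,2]
    return o+d*s[:,None]
def proj(c,X):
    K=get_calibration(c);p=np.atleast_2d(X)@K["R"].T+K["t"]
    return np.c_[p[:,0]/p[:,2]*K["fx"]+K["cx"],p[:,1]/p[:,2]*K["fy"]+K["cy"]]
E
python3 - <<'E'
from h import *
b=camera("top");hsv=cv2.cvtColor(b,cv2.COLOR_RGB2HSV)
m=cv2.inRange(hsv,(20,150,110),(35,255,255));m[:, :225]=0;m[:,330:]=0;m[:110]=0;m[160:]=0
v,u=np.nonzero(m);P=ray("top",np.c_[u,v],.024)
vx,vy,x0,y0=cv2.fitLine(P[:,:2].astype(np.float32),cv2.DIST_HUBER,0,.01,.01).ravel()
if vy<0:vx,vy=-vx,-vy
n=np.array([vy,-vx]);s=(P[:,:2]-[x0,y0])@n
print("fence mid",x0,y0,"yaw(deg)",np.degrees(np.arctan2(n[1],n[0])),"perp pct",np.percentile(s,[2,10,50,90,98]),len(u),"ends",P[np.argmin(P[:,1])],P[np.argmax(P[:,1])])
# refine: plate colour mask to get plate rect
pm=cv2.inRange(hsv,(0,0,90),(180,50,255));pm[:115]=0;pm[225:]=0;pm[:,:228]=0;pm[:,345:]=0
c=max(cv2.findContours(pm,0,2)[0],key=cv2.contourArea);r=cv2.minAreaRect(ray("top",c[:,0],.006)[:,:2].astype(np.float32));print("plate rect",r)
C=cv2.resize(b[110:230,195:355],None,fx=5,fy=5,interpolation=cv2.INTER_CUBIC)
cv2.imwrite("pics/t2.png",C[:,:,::-1])
E
```

```text
Traceback (most recent call last):
cv2.error: OpenCV(4.12.0) /io/opencv/modules/imgproc/src/linefit.cpp:50: error: (-215:Assertion failed) count > 0 in function 'fitLine2D_wods'
```

```bash

python3 - <<'E'
from h import *
b=camera("top");hsv=cv2.cvtColor(b,cv2.COLOR_RGB2HSV)
print(hsv[126:144,276].tolist())
cv2.imwrite("pics/raw.png",b[:,:,::-1])
C=cv2.resize(b[110:230,195:355],None,fx=5,fy=5,interpolation=cv2.INTER_CUBIC)
cv2.imwrite("pics/t2.png",C[:,:,::-1])
E
```

```text
[[21, 102, 155], [21, 100, 155], [21, 102, 155], [22, 111, 151], [26, 115, 142], [26, 70, 99], [19, 49, 89], [27, 113, 117], [29, 134, 129], [27, 56, 95], [120, 2, 132], [40, 5, 153], [30, 7, 154], [23, 7, 154], [23, 7, 155], [30, 5, 155], [30, 5, 155], [30, 7, 153]]
```

View pics/t2.png

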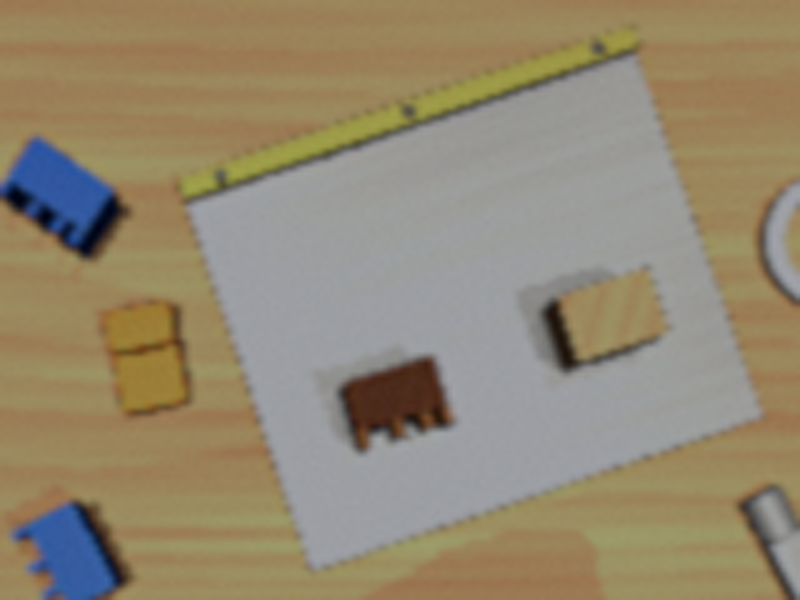

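The crop confirms it. The brown block's grooves face down in the image, towards the robot, with its top at crop (345..450, 357..450). The fence inner edge runs from crop (187,199) to (637,53).

```bash

python3 - <<'E'
from h import *
b=cv2.cvtColor(cv2.imread("pics/raw.png"),cv2.COLOR_BGR2RGB);hsv=cv2.cvtColor(b,cv2.COLOR_RGB2HSV)
m=cv2.inRange(hsv,(24,105,90),(32,255,255));m[:,:231]=0;m[:,324:]=0;m[:110]=0;m[155:]=0
c=max(cv2.findContours(cv2.morphologyEx(m,cv2.MORPH_CLOSE,np.ones((3,3))),0,2)[0],key=cv2.contourArea)
P=ray("top",c[:,0],.024);print("fence rect",cv2.minAreaRect(P[:,:2].astype(np.float32)))
f=lambda a:np.array(a)/5.+[195,110]-.4
F=ray("top",f([[187,199],[637,53]]),.024)[:,:2];e=F[1]-F[0];n=np.array([-e[1],e[0]])/np.hypot(*e);n*=np.sign(n[0])
print("fence",F,n,np.degrees(np.arctan2(n[1],n[0])))
pl=ray("top",f([[312,571],[762,416]]),.006)[:,:2];print("plate near",pl,[(p-F[0])@n for p in pl])
B=ray("top",f([[343,382],[433,357],[452,425],[360,450]]),.096)[:,:2]
print("block",B,"sides",[np.hypot(*(B[i]-B[i-1])) for i in range(4)])
c=B.mean(0);bx=(B[0]+B[1]-B[2]-B[3]);print("c",c,"back dir",np.degrees(np.arctan2(bx[1],bx[0])),"d fence",(F.mean(0)-c)@n)
D=ray("top",f([[553,300],[648,270],[666,330],[575,362]]),.096)[:,:2];print("dome",D.mean(0),[np.hypot(*(D[i]-D[i-1])) for i in range(4)])
E
```

```text
fence rect ((0.6696903705596924, -0.05620622634887695), (0.015238340944051743, 0.29107412695884705), 18.306997299194336)
fence [[ 0.61745501  0.07825008]
 [ 0.70352329 -0.19384885]] [0.95343938 0.30158474] 17.55281100848131
plate near [[ 0.39354396  0.00542414]
 [ 0.48428737 -0.26857926]] [np.float64(-0.23544881095859121), np.float64(-0.23156570682870747)]
block [[ 0.50247256 -0.01208065]
 [ 0.51619227 -0.06344671]
 [ 0.47738138 -0.07372057]
 [ 0.46373074 -0.02127879]] sides [np.float64(0.03981876896013664), np.float64(0.053166739601312976), np.float64(0.04014769224508019), np.float64(0.05418930198903677)]
c [ 0.48994424 -0.04263168] back dir 14.094508718003294 d fence 0.15802988551084388
dome [ 0.53888506 -0.1649865 ] [np.float64(0.037483016454678), np.float64(0.05702244675230689), np.float64(0.03574456275716173), np.float64(0.05515775568960869)]
```

```bash
python3 -m jog '[{"grip":179,"travel":[1.8,4.4,0],"twist":-5.5},{"grip":179,"travel":[1.8,4.4,0],"twist":0},{"grip":179,"travel":[1.8,4.4,0],"twist":0},{"grip":179,"travel":[1.8,4.4,0],"twist":0},{"grip":179,"travel":[1.8,4.4,0],"twist":0},{"grip":179,"travel":[1.8,4.4,0],"twist":0},{"grip":179,"travel":[1.8,4.4,0],"twist":0},{"grip":179,"travel":[1.8,4.4,0],"twist":0}]' 20
python3 -m jog '[{"grip":179,"travel":[1.8,4.4,0],"twist":0},{"grip":179,"travel":[1.8,4.4,0],"twist":0},{"grip":179,"travel":[1.8,4.4,0],"twist":0},{"grip":179,"travel":[1.8,4.4,0],"twist":0},{"grip":179,"travel":[0,0,0],"twist":0},{"grip":179,"travel":[0,0,0],"twist":0}]'
```

```text
time: 1.55
position: [0.3587, -0.2335, 0.2449]
tool_rot: [0.992, 0.126, 0.0, 0.0]
ft_force: [0.4, -0.2, 0.4]
grip_width: 0.0315
time: 2.15
position: [0.4305, -0.0581, 0.2447]
tool_rot: [0.992, 0.128, 0.0, 0.0]
ft_force: [-0.2, 0.4, -0.2]
grip_width: 0.026
```

```bash
python3 -m jog '[{"grip":179,"travel":[0,0,-4],"twist":0},{"grip":179,"travel":[0,0,-4],"twist":0},{"grip":179,"travel":[0,0,-3],"twist":0},{"grip":179,"travel":[0,0,-2.9],"twist":0},{"grip":179,"travel":[0,0,0],"twist":0},{"grip":179,"travel":[0,0,0],"twist":0}]'
python3 - <<'E'
from h import *
a=camera("scene");b=camera("top");w=camera("wrist")
C=np.hstack([cv2.resize(b[150:230,235:355],(600,400)),cv2.resize(w,(200,150))[[*range(150)]+[149]*250]]) 
s=cv2.resize(a[110:270,160:360],(500,400),interpolation=cv2.INTER_CUBIC);w2=cv2.resize(w,(300,225))
o=np.zeros((400,800,3),np.uint8);o[:,:500]=s;o[:225,500:]=w2
cv2.imwrite("pics/p4.png",o[:,:,::-1])
E
```

```text
time: 2.75
position: [0.43, -0.0605, 0.1056]
tool_rot: [0.992, 0.125, -0.0, -0.0]
ft_force: [0.1, 0.2, -0.1]
grip_width: 0.026
```

View pics/p4.png

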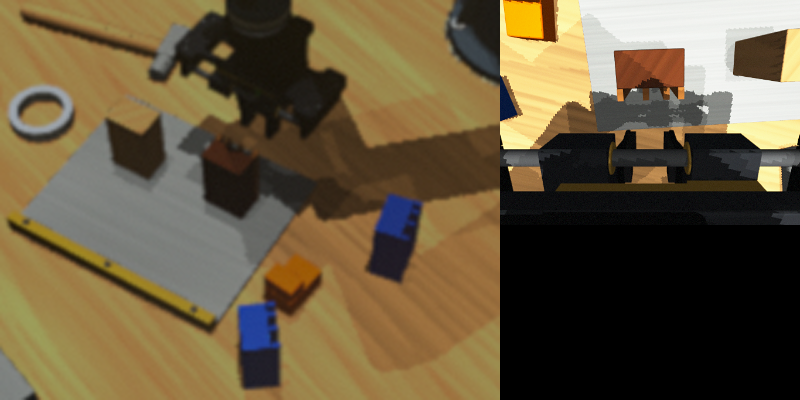

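```bash
python3 -m jog '[{"grip":179,"travel":[0.8,0.28,0],"twist":0},{"grip":179,"travel":[0.8,0.28,0],"twist":0},{"grip":179,"travel":[0.8,0.24,0],"twist":0},{"grip":179,"travel":[0.5,0.13,0],"twist":0},{"grip":179,"travel":[0.5,0.13,0],"twist":0},{"grip":179,"travel":[0.5,0.13,0],"twist":0},{"grip":179,"travel":[0.5,0.13,0],"twist":0}]'
python3 -m jog '[{"grip":179,"travel":[0.5,0.13,0],"twist":0},{"grip":179,"travel":[0.5,0.13,0],"twist":0}]'
python3 - <<'E'
from h import *
a=camera("scene");b=camera("top");w=camera("wrist")
s=cv2.resize(a[110:270,160:360],(500,400),interpolation=cv2.INTER_CUBIC);w2=cv2.resize(w,(300,225))
o=np.zeros((400,800,3),np.uint8);o[:,:500]=s;o[:225,500:]=w2
cv2.imwrite("pics/p5.png",o[:,:,::-1])
E
```

```text
time: 3.6
position: [0.4745, -0.0457, 0.1054]
tool_rot: [0.992, 0.127, -0.0, -0.0]
ft_force: [0.1, 1.2, 0.4]
grip_width: 0.0261
time: 3.8
position: [0.4846, -0.0432, 0.1055]
tool_rot: [0.992, 0.126, -0.0, -0.0]
ft_force: [-0.2, -0.9, -0.2]
grip_width: 0.0257
```

View pics/p5.png

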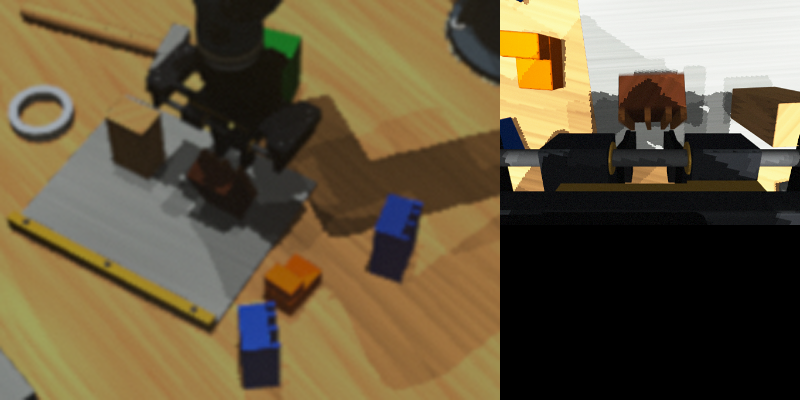

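It is tilting cleanly over its back edge. I'll keep pushing slowly, then back off.

```bash
python3 -m jog '[{"grip":179,"travel":[0.5,0.13,0],"twist":0},{"grip":179,"travel":[0.5,0.13,0],"twist":0},{"grip":179,"travel":[0.3,0.08,0],"twist":0},{"grip":179,"travel":[0,0,0],"twist":0},{"grip":179,"travel":[0,0,0],"twist":0},{"grip":179,"travel":[0,0,0],"twist":0}]'
python3 -m jog '[{"grip":179,"travel":[-2,-0.5,0],"twist":0},{"grip":179,"travel":[-1.5,-0.4,0],"twist":3.5},{"grip":179,"travel":[0,0,0],"twist":0},{"grip":179,"travel":[0,0,0],"twist":0}]'
python3 - <<'E'
from h import *
a=camera("scene");b=camera("top");w=camera("wrist")
cv2.imwrite("pics/raw6.png",b[:,:,::-1])
s=cv2.resize(a[110:270,160:360],(400,320),interpolation=cv2.INTER_CUBIC);w2=cv2.resize(w,(400,300));t=cv2.resize(b[110:230,225:345],(400,400))
o=np.zeros((600,800,3),np.uint8);o[:320,:400]=s;o[:300,400:]=w2;o[320:,:400]=cv2.resize(b[110:194,225:345],(400,280))
cv2.imwrite("pics/p6.png",o[:,:,::-1])
E
```

```text
time: 4.55
position: [0.4969, -0.0399, 0.1055]
tool_rot: [0.992, 0.127, -0.0, -0.0]
ft_force: [0.8, -0.0, 0.0]
grip_width: 0.026
time: 4.95
position: [0.4627, -0.0491, 0.1057]
tool_rot: [0.988, 0.156, 0.001, 0.0]
ft_force: [0.5, -0.2, -0.3]
grip_width: 0.0258
```

View pics/p6.png

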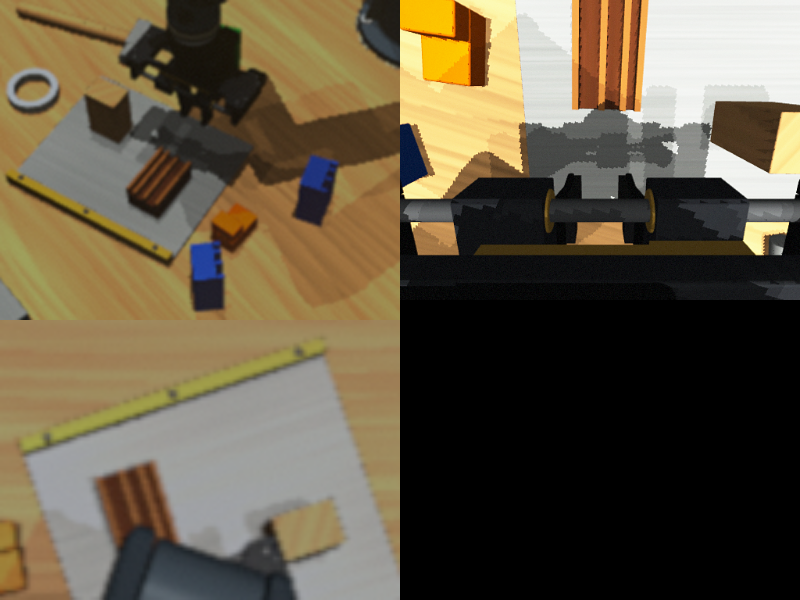

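The block is lying grooves up. Head edge in the panel is about (97,480)-(155,461), and the fence edge is (25,452)-(326,352). Next I'll measure the block's yaw, its lateral offset and the gap.

```bash
cat >> h.py <<'E'
def wray(uv,z,o):
    from scipy.spatial.transform import Rotation as Ro
    uv=np.atleast_2d(uv).astype(float);K=get_calibration("wrist");T=np.eye(4);T[:3,:3]=Ro.from_quat(o["tool_rot"]).as_matrix();T[:3,3]=o["position"];T=T@K["T_tool_cam"]
    d=np.c_[(uv[:,0]-K["cx"])/K["fx"],(uv[:,1]-K["cy"])/K["fy"],np.ones(len(uv))]@T[:3,:3].T
    return T[:3,3]+d*((z-T[2,3])/d[:,2])[:,None]
E
python3 - <<'E'
from h import *
np.set_printoptions(precision=4,suppress=True)
o=get_obs()
W=wray(np.array([[172,0],[172,108],[241.5,110],[248,0]])*1.28,.046,o)[:,:2];print(W)
for a,b in((1,0),(2,3),(2,1)):
    e=W[b]-W[a];print(np.degrees(np.arctan2(e[1],e[0])),np.hypot(*e))
f=lambda a:np.array(a)*.3+[225,110]-.35
f2=lambda a:np.array(a)*[.3,.3]+[225,14]-.35   # rows: crop row-320 -> *.3+110
H=ray("top",f2([[97,480],[155,461]]),.046)[:,:2];F=ray("top",f2([[25,452],[326,352]]),.024)[:,:2]
F0=np.array([[.6175,.0783],[.7035,-.1938]])
n=np.array([.9511,.309]);print(H,F,(F0.mean(0)-H)@n,(F-F0)@n, "rear gap",(F0.mean(0)-W[1:3])@n)
for E in(H,F):
    e=E[0]-E[1];print(np.degrees(np.arctan2(e[1],e[0]))-90)
print(o["position"])
E
```

```text
[[ 0.5799  0.009 ]
 [ 0.5059 -0.0127]
 [ 0.5216 -0.0663]
 [ 0.5969 -0.0431]]
16.35048720762765 0.07712674631937672
17.17253321183536 0.07872950165587823
106.37877712562857 0.055859619059990435
[[ 0.5894  0.0135]
 [ 0.6059 -0.0382]] [[ 0.6179  0.0778]
 [ 0.7064 -0.1953]] [0.0456 0.0459] [0.0002 0.0023] rear gap [0.1331 0.1347]
17.66790935296821
17.957767191917227
[ 0.4635 -0.0491  0.1057]
```

```bash
python3 -m jog '[{"grip":179,"travel":[0.1,-0.3,-2.5],"twist":0},{"grip":179,"travel":[0.1,-0.3,-2.5],"twist":0},{"grip":179,"travel":[1.4,0.45,0],"twist":0},{"grip":179,"travel":[1.4,0.45,0],"twist":0},{"grip":179,"travel":[0.7,0.23,0],"twist":0},{"grip":179,"travel":[0.5,0.16,0],"twist":0},{"grip":179,"travel":[0.5,0.16,0],"twist":0},{"grip":179,"travel":[0.5,0.16,0],"twist":0}]'
python3 -m jog '[{"grip":179,"travel":[0.5,0.16,0],"twist":0},{"grip":179,"travel":[0.5,0.16,0],"twist":0},{"grip":179,"travel":[0.5,0.16,0],"twist":0},{"grip":179,"travel":[0.5,0.16,0],"twist":0}]'
python3 - <<'E'
from h import *
a=camera("scene");b=camera("top");w=camera("wrist")
t=cv2.resize(b[115:195,225:305],(400,400),interpolation=cv2.INTER_CUBIC)
o=np.zeros((400,800,3),np.uint8);o[:,:400]=t;o[:300,400:]=cv2.resize(w,(400,300))
cv2.imwrite("pics/p7.png",o[:,:,::-1])
E
```

```text
time: 5.9
position: [0.5139, -0.0386, 0.0556]
tool_rot: [0.988, 0.157, -0.0, -0.0]
ft_force: [-0.9, 0.6, -0.5]
grip_width: 0.0261
time: 6.3
position: [0.5345, -0.0323, 0.0556]
tool_rot: [0.988, 0.157, -0.0, -0.0]
ft_force: [-0.9, -0.5, 1.2]
grip_width: 0.0257
```

View pics/p7.png

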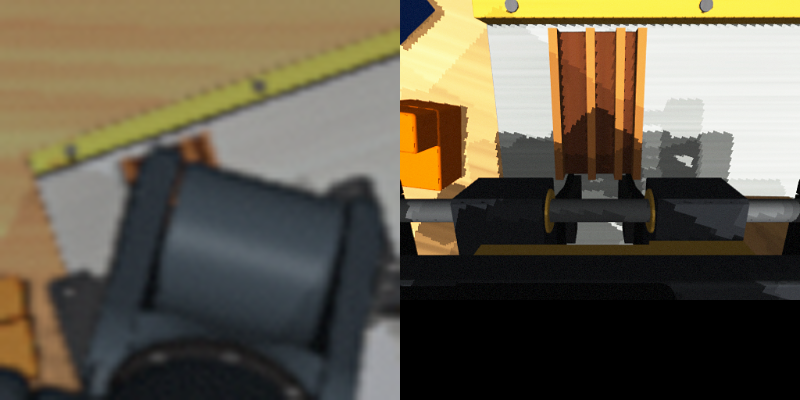

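```bash
python3 - <<'E'
from h import *
o=get_obs();n=np.array([.9511,.309])
H=wray(np.array([[149,28],[246,30]])*1.28,.046,o)[:,:2];F=wray(np.array([[75,24],[149,24],[246,24],[400,24]])*1.28,.024,o)[:,:2]
for E in(H,F):
    e=E[0]-E[-1];print(np.degrees(np.arctan2(e[1],e[0]))-90)
print((F.mean(0)-H)@n)
E
python3 -m jog '[{"grip":179,"travel":[0.4,0.13,0],"twist":0},{"grip":179,"travel":[0.3,0.1,0],"twist":0},{"grip":179,"travel":[0.2,0.07,0],"twist":0},{"grip":179,"travel":[0,0,0],"twist":0}]'
python3 -m jog '[{"grip":179,"travel":[0.15,0.05,0],"twist":0},{"grip":179,"travel":[0,0,0],"twist":0}]'
python3 -m jog '[{"grip":179,"travel":[0.1,0.03,0],"twist":0},{"grip":179,"travel":[0,0,0],"twist":0}]'
```

```text
16.993191561816744
18.074984282674535
[0.0065744  0.00752046]
time: 6.85
position: [0.5437, -0.0294, 0.0556]
tool_rot: [0.988, 0.157, 0.0, 0.0]
ft_force: [-0.9, -0.2, 0.5]
grip_width: 0.0259
time: 7.05
position: [0.5448, -0.0289, 0.0555]
tool_rot: [0.988, 0.157, 0.0, -0.0]
ft_force: [-0.1, -0.8, 0.3]
grip_width: 0.0262
time: 7.25
position: [0.5452, -0.0286, 0.0555]
tool_rot: [0.988, 0.157, -0.001, -0.0]
ft_force: [-1.6, -1.6, 0.4]
grip_width: 0.0259
```

```bash
python3 -m jog '[{"grip":179,"travel":[0.1,0.03,0],"twist":0},{"grip":179,"travel":[0,0,0],"twist":0}]'
python3 -m jog '[{"grip":179,"travel":[0.1,0.03,0],"twist":0},{"grip":179,"travel":[0,0,0],"twist":0}]'
python3 -c "
from h import *
w=camera('wrist');print(get_obs()['ft_force'])
cv2.imwrite('pics/p8.png',cv2.resize(w[:240,150:406],(768,720),interpolation=cv2.INTER_CUBIC)[:560,:,::-1])"
```

```text
time: 7.45
position: [0.5453, -0.0285, 0.0554]
tool_rot: [0.988, 0.157, -0.002, -0.0]
ft_force: [-4.3, -4.2, 2.0]
grip_width: 0.0259
time: 7.65
position: [0.5455, -0.0284, 0.0554]
tool_rot: [0.988, 0.157, -0.003, -0.0]
ft_force: [-6.0, -4.8, 3.2]
grip_width: 0.0258
[-5.34134876 -4.55961852  3.23591131]
```

View pics/p8.png

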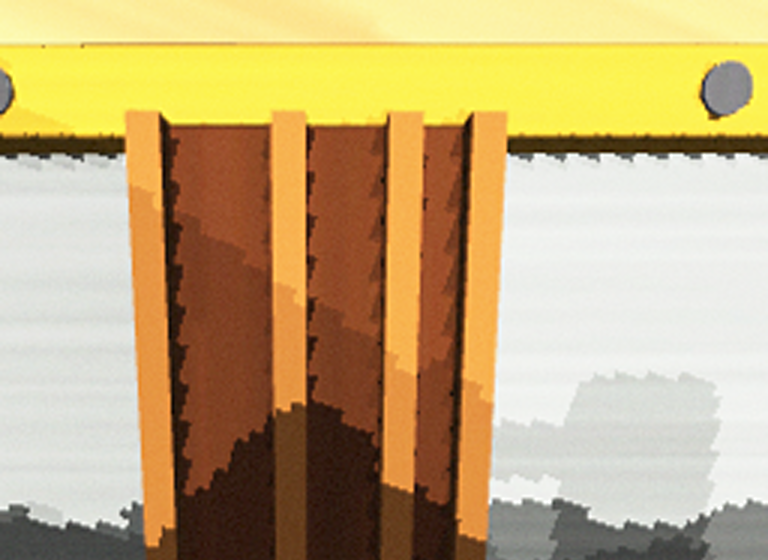

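The block is square: the head edge is at row 112 on both sides, parallel to the fence edge at row 137. The force is rising and the tool has stalled, so it is seated. Backing off.

```bash
python3 -m jog '[{"grip":179,"travel":[-0.5,-0.16,0],"twist":0},{"grip":179,"travel":[-1.5,-0.48,0],"twist":0},{"grip":179,"travel":[-1.5,-0.48,1],"twist":0},{"grip":179,"travel":[0,0,4],"twist":0},{"grip":179,"travel":[0,0,4.5],"twist":0},{"grip":179,"travel":[0,0,4.5],"twist":0},{"grip":179,"travel":[0,0,0],"twist":0},{"grip":179,"travel":[0,0,0],"twist":0}]'
python3 - <<'E'
from h import *
o_=get_obs();w=camera("wrist");a=camera("scene");print(o_["position"],o_["ft_force"])
o=np.zeros((400,800,3),np.uint8);o[:384,:400]=cv2.resize(w[:,:],(400,384)) ;o[:320,400:]=cv2.resize(a[110:270,160:360],(400,320))
o[:300,:400]=cv2.resize(w,(400,300));o[300:,:400]=0
cv2.imwrite("pics/p9.png",o[:,:,::-1])
E
```

```text
time: 8.5
position: [0.5139, -0.0393, 0.1969]
tool_rot: [0.988, 0.157, 0.002, 0.001]
ft_force: [-0.5, -1.1, -0.9]
grip_width: 0.0262
[ 0.51390433 -0.03927683  0.19686   ] [-0.48312158 -1.06145892 -0.88261353]
```

View pics/p9.png

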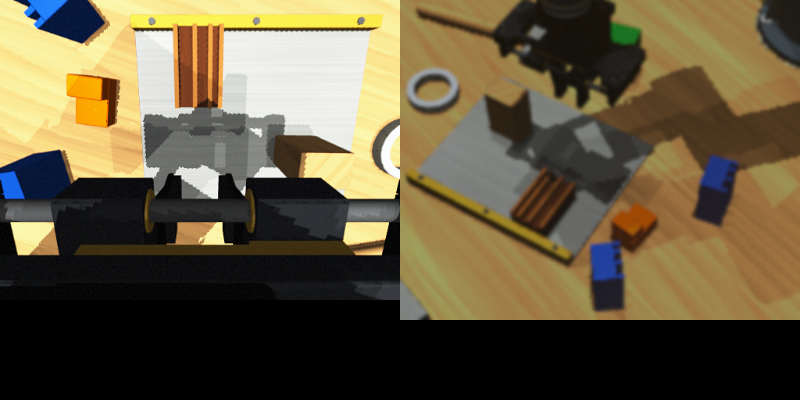

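The block lies grooves up against the fence and the pale block still stands. I'll move well clear and take one last check of the gap, plus whether the others shifted.

```bash
python3 -m jog '[{"grip":179,"travel":[-1.5,-3.5,1.5],"twist":0},{"grip":179,"travel":[-2,-4.4,0],"twist":0},{"grip":179,"travel":[-2,-4.4,0],"twist":0},{"grip":179,"travel":[-2,-4.4,0],"twist":0},{"grip":179,"travel":[-2,-4.4,0],"twist":0},{"grip":179,"travel":[-2,-4.4,0],"twist":0},{"grip":179,"travel":[-2,-4.4,0],"twist":0},{"grip":179,"travel":[-2,-4.4,0],"twist":0}]'
python3 - <<'E'
from h import *
b=camera("top")
for n in ["groove_block","groove_block_head","groove_face","dome_block","wax"]:
    print(n,[(np.round(d["at"],3).tolist(),round(d["p"],2)) for d in search_frame(n,"top")[:3]])
a=camera("scene")
r=cv2.imread("pics/raw.png")[:,:,::-1]
D=cv2.absdiff(r,b).max(2);print("changed dome/wax region mean",D[160:185,304:330].mean(),D[168:195,213:235].mean(),D[135:170,345:410].mean())
o=np.hstack([cv2.resize(b[125:205,228:308],(400,400),interpolation=cv2.INTER_CUBIC),cv2.resize(a[180:245,200:265],(400,400),interpolation=cv2.INTER_CUBIC)])
cv2.imwrite("pics/p10.png",o[:,:,::-1])
E
```

```text
time: 9.4
position: [0.3561, -0.383, 0.2084]
tool_rot: [0.988, 0.157, -0.001, -0.002]
ft_force: [1.9, 0.2, -0.2]
grip_width: 0.0257
groove_block [([0.618, 0.149, 0.092], 0.83), ([0.6, -0.01, 0.033], 0.76), ([0.402, 0.14, 0.09], 0.76)]
groove_block_head [([0.407, 0.141, 0.086], 0.7), ([0.59, -0.313, 0.016], 0.65), ([0.612, 0.146, 0.09], 0.62)]
groove_face [([0.617, 0.151, 0.092], 0.89), ([0.601, -0.01, 0.037], 0.88), ([0.402, 0.142, 0.09], 0.56)]
dome_block [([0.329, -0.145, 0.089], 0.92), ([0.534, -0.161, 0.099], 0.58)]
wax [([0.521, 0.1, 0.025], 0.79)]
changed dome/wax region mean 9.587692307692308 9.818181818181818 9.372307692307693
```

View pics/p10.png

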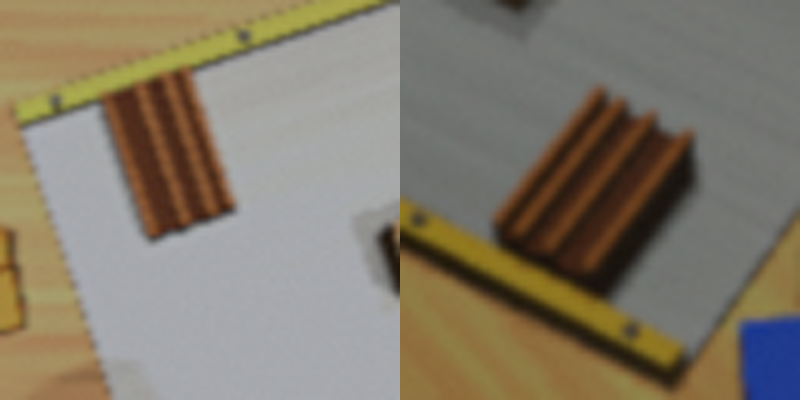

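```bash
python3 -c "
from rig import *
print(hand_in())"
```

```text
the job is handed in; nothing more can be done
None
```

The grooved block is lying grooves up with its head against the brass fence, and I handed the job in at about 9.5 s of the 42 s. I tipped it with a two-finger push near the top of the grooved face. I then slid it about 45 mm along the plate, lifted clear and moved away.

**Contact with the fence:** The tool stalled with the push force at about 7 N. In the pictures the head edge is parallel to the fence and shows no gap. The detector puts the middle of the grooved face 42 mm from my fence line where 45 mm is expected. That is within its 4 mm error, so it supports contact but does not prove it to the millimetre.

**Everything else:** The pale block still stands and the detector finds it within about 4 mm of its first position, which is the detector's own accuracy. The wax and tape regions changed no more than the pale block's did between the first and last top views. I saw no disturbance elsewhere, but I did not measure the other objects one by one.

**Check that failed:** The detector's search for the block's head gave only wrong matches (the blue look-alikes and the tape), so I ignored it.

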